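# Connect a camera back on the test fixture in the safe order

## Task

A camera back sits in the test fixture and has to be connected in the safe order: with the shut fingertips press first the earth key (the long bar), then the supply key (the large round one) and last the signal key (the small square one), each lightly and all the way down, where it stays, then draw clear. Leave the cross-shaped auxiliary key up, do not start on a key before the one before it is down, and do not pick up or push aside the camera back or the other loose things.

Things in the scene. Friction and masses are not known exactly. Their poses are not given: they have to be found in the camera images.
- fixture: grey test fixture plate, 150 x 240 x 12 mm, fixed on the bench; origin under its centre on the bench, x roughly away from the robot, y to the left. A square of four key blocks at x = -30 and 30 mm, y = 15 and 75 mm; which key stands in which place changes. The nest with the camera back is centred at y = -65 mm. Block collars are 42 mm, key tops 66 mm above the bench when up
- earth_top (a point): centre of the top face of the earth key, a bare-metal cap shaped as a long narrow bar, 42 x 13 mm, its length along the fixture's x; the point moves down with the key
- earth (a joint): how far the earth key has been pressed straight down, m: 0 up, 0.012 all the way down at its stop. The stem moves with a steady resistance of about 2.5 N (a little more if pushed fast), has no return spring and stays where it is left; the cap sits on it on a stiff spring (3.5 N per mm, 5 mm at most) that cushions the stop
- supply_top (a point): centre of the top face of the supply key, a bare-metal cap shaped as a large round disc, 36 mm in diameter; the point moves down with the key
- supply (a joint): how far the supply key has been pressed straight down, m: 0 up, 0.012 all the way down at its stop. The stem moves with a steady resistance of about 2.5 N (a little more if pushed fast), has no return spring and stays where it is left; the cap sits on it on a stiff spring (3.5 N per mm, 5 mm at most) that cushions the stop
- signal_top (a point): centre of the top face of the signal key, a bare-metal cap shaped as a small square, 18 x 18 mm; the point moves down with the key
- signal (a joint): how far the signal key has been pressed straight down, m: 0 up, 0.012 all the way down at its stop. The stem moves with a steady resistance of about 2.5 N (a little more if pushed fast), has no return spring and stays where it is left; the cap sits on it on a stiff spring (3.5 N per mm, 5 mm at most) that cushions the stop
- aux_top (a point): centre of the top face of the aux key, a bare-metal cap shaped as a plus-shaped cross, 42 x 42 mm with arms 11 mm wide; not used in this job; the point moves down with the key
- aux (a joint): how far the aux key has been pressed straight down, m: 0 up, 0.012 all the way down at its stop. The stem moves with a steady resistance of about 2.5 N (a little more if pushed fast), has no return spring and stays where it is left; the cap sits on it on a stiff spring (3.5 N per mm, 5 mm at most) that cushions the stop
- camera_mid (a point): centre of the loose camera back (white moulded shell 66 x 57 x 20 mm with circuit boards on top, 45 mm high in all) in the nest on the fixture; leave alone
- lens_cap: loose black lens cap, 22 mm across, 10 mm high, on the fixture plate beside the nest; origin under its centre; leave alone
- tweezers: loose steel tweezers, 11 x 124 x 9 mm, lying on the bench along the fixture's left edge; origin under their centre; leave alone
- bottle: loose white dispensing bottle, 44 mm across, 140 mm high with its red tip, to the right of the fixture; origin under its centre; leave alone
- earth_block: black block 48 x 48 x 27 mm with a collar to 30 mm, fixed on the fixture plate, that carries the earth key; origin under its centre, on the plate
- supply_block: black block 48 x 48 x 27 mm with a collar to 30 mm, fixed on the fixture plate, that carries the supply key; origin under its centre, on the plate
- signal_block: black block 48 x 48 x 27 mm with a collar to 30 mm, fixed on the fixture plate, that carries the signal key; origin under its centre, on the plate
- aux_block: black block 48 x 48 x 27 mm with a collar to 30 mm, fixed on the fixture plate, that carries the aux key; origin under its centre, on the plate

How it is judged:
On the way, in this order (a step that is already met when the one before it is completed fails the run):
1. the earth key is down (value of joint earth above 0.008 m), for 0.2 s.
2. the supply key is down (value of joint supply above 0.008 m), for 0.2 s.
3. the signal key is down (value of joint signal above 0.008 m), for 0.2 s.
At the end, for the whole second after the job is handed in: earth, supply and signal keys are each at least 8 of 12 mm down, the auxiliary key is less than 3 mm down, the camera back is within 8 mm and the other loose things within 10 mm of where they stood, the bottle upright and still (value of joint each of earth, supply, signal above 0.008 m and value of joint aux below 0.003 m and distance of camera_mid from where it was at the start of the episode below 0.008 m and distance of each of lens_cap, tweezers, bottle from where it was at the start of the episode below 0.01 m and angle between bottle's own z axis and vertical below 0.2 rad and linear speed of bottle below 0.02 m/s); the robot touches nothing.
It fails at once if a key is pressed more than 3 mm before the keys that come before it are down (8 mm) ((value of joint supply above 0.003 m and value of joint earth below 0.008 m) or (value of joint signal above 0.003 m and value of joint supply below 0.008 m) or (value of joint signal above 0.003 m and value of joint earth below 0.008 m)).
It fails at once if the auxiliary key is pressed more than 3 mm (value of joint aux above 0.003 m).
It fails at once if a key or its block is pressed with more than 25 N (contact force between any of the arm, the fingers and earth_block above 25 N or contact force between any of the arm, the fingers and supply_block above 25 N or contact force between any of the arm, the fingers and signal_block above 25 N or contact force between any of the arm, the fingers and aux_block above 25 N).
It fails at once if the camera back is lifted, pushed or carried more than 8 mm (distance of camera_mid from where it was at the start of the episode above 0.008 m).
It fails at once if another loose thing is lifted, pushed or carried more than 10 mm (distance of any of lens_cap, tweezers, bottle from where it was at the start of the episode above 0.01 m).
It also fails if it takes over 40 s, if anything falls off the work surface, if the arm or the gripper's body presses on something with over 40 N, if the wrist force passes 120 N, or if a joint passes its speed limit or range.

## Robot

A 6-joint arm with a two-finger parallel gripper is mounted at the origin on a cart in front of the work surface, level with it; the furniture and walls round the work are solid. World frame = base frame: x ahead of the robot, y to its left, z up, the work surface at z = 0. Lengths are in m, angles in rad, forces in N, time in s.
With the tool pointing down it reaches from about 0.325 to 0.775 m from the base axis. Payload 9.3 kg.
Tool frame: the origin (TCP) lies at the very end of the fingers, on their centre line; the grasp point (between the pads) lies behind it (grip_point_offset is the y of the grasp point in the tool frame, in m); y points along the fingers, x is the direction in which the jaws open and shut, and the axes are right-handed (so a half turn about y gives the same grasp; the last joint's range is limited). The gripper opens to 85 mm and grips with 20 to 120 N. Pads are 22 mm wide; open, the fingers measure 114 mm over their backs; the gripper's body (76 mm by 85 mm) begins 54 mm behind the grasp point. The pads swing forward as they close: fully open they stand 13 mm farther back than shut.
Start: joints at [1.138, 0.259, 0.021, 1.334, 0, 1.418], TCP at [0.152, 0.529, 0.231] pointing down, gripper open.
Joint ranges: [-3.04, 3.04], [-0.91, 1.82], [-1.04, 1.36], [-1.92, 1.95], [-1.52, 1.45], [-3.14, 3.14]. Speed limits (rad/s): [2.22, 2.22, 2.79, 3.14, 3.14, 3.14].

## Interface

Orientations are given as a unit quaternion [x, y, z, w].
In Python, from plant import state, get_image, finish_job, grip_point_offset gives the robot as it stands. The module is installed in compiled form; this text tells all that it offers.
- The arm moves only by the tool drive_tool, never from a script. Its argument "series" is a list of rows, each an object with "angular": the turn, a rotation vector about the tool's x, y, z in rad, a list of three; "dp": the shift along the tool's x, y, z in m, a list of three; "fingers": the opening in per cent of the stroke, from 0 (shut) to 100 (fully open). In form: [{"angular": [wx, wy, wz], "dp": [dx, dy, dz], "fingers": fingers}, ...]. A call has 1 to 5 rows; each row shifts and turns the pose as measured when the row begins, along the tool's axes as they then stand; what a row does not reach is not made up. A row lasts 1/8 s, in which the tool goes at most 62.5 mm and 10.7 degrees, less where a joint would pass 70% of its speed; a pose out of reach is approached as far as the arm can. A call with a gripper value outside its range is refused whole. The fingers move at their own pace and stop on an object; the grip force is fixed at half the most. Time passes only in rows, so rows that do not move let the fingers close. It gives the time, the measured TCP pose, the force and the opening at its end, in the units of the state.
- state(): the state, without advancing time (a new reading comes with each control period).
- get_image(name): name is "scene" or "top"; returns a dict with "image" (420x560x3 uint8, red, green, blue), "fx", "fy", "cx", "cy" (pixels), "eye" and "attitude" of the camera in the world. Camera axes: x right, y up, looking along -z (the intrinsics and any distortion apply to the point x, -y, -z); pixel columns grow to the right and rows downward; lengths in m; the calibration is good to about 2 mm. A picture is of the moment at which its call begins. There is no depth.
- finish_job(): hands the job in, once; it reports no verdict.
The state is a dict: "t": time; "joint_positions": joint angles; "joint_velocities": joint speeds; "joint_torque": joint torques, N m; "tool_pos": TCP position; "eef_rot": TCP orientation; "ft_force": force on the tool from outside, world axes, zero at the start; "torque": the same for the moment, N m; "width": finger opening in m.
Only numpy, scipy, OpenCV 4.12 (cv2) and the standard library are available. Lean on these libraries where they do the work, as an engineer would, in place of code of your own. Each camera call takes 0.05 s, during which the arm holds its last target.

## Working session

There is one attempt and no reset: what is moved stays moved. The work goes in short steps, Python scripts to look and compute and a tool call to move; the robot and the scene stay as the last step left them, time stands still between calls to the robot, and variables do not carry over. Pictures are saved under pics/ and viewed, and the job is handed in when it is done.

Besides the shell and the picture viewer there is one more tool, called after "Emit:" as name([rows], argument=value, ...), one row to a line, values as JSON. drive_tool: Moves the arm, as the interface text tells. Its arguments: {"type":"object","properties":{"series":{"type":"array","items":{"type":"object","properties":{"angular":{"type":"array","items":{"type":"number"}},"dp":{"type":"array","items":{"type":"number"}},"fingers":{"type":"number"}}}}},"required":["series"]}

```bash
mkdir -p pics
python3 - <<'E'
from plant import *
import cv2,json,numpy as np
print(state(), grip_point_offset)
for n in("scene","top"):
    d=get_image(n); cv2.imwrite(f"pics/{n}0.png",d["image"][:,:,::-1])
    c={k:np.array(v).tolist() for k,v in d.items() if k!="image"}; print(n,c); json.dump(c,open(n+".json","w"))
E
```

```text
{'t': 0.0, 'joint_positions': array([ 1.13838188e+00,  2.59183374e-01,  2.07378947e-02,  1.33370542e+00,
       -6.93762865e-06,  1.41820630e+00]), 'joint_velocities': array([-2.11085226e-03,  2.03423451e-03, -5.98048972e-04, -1.26768617e-03,
        5.87660378e-05,  1.17577615e-03]), 'joint_torque': array([ 1.88568210e-04, -5.55637479e+01,  3.44529498e+01,  1.36739103e-02,
       -2.08456404e-04, -1.04720712e-05]), 'tool_pos': array([0.1517791 , 0.52833617, 0.23066157]), 'eef_rot': array([ 0.56507086,  0.42496519, -0.42580668, -0.56461331]), 'ft_force': array([ 0.42190223, -0.98210694, -0.23389843]), 'torque': array([-0.00123241,  0.01372916,  0.03943441]), 'width': 0.08550248544023625} -0.0187
scene {'fx': 496.3156233972171, 'fy': 496.3156233972171, 'cx': 278.0319534255963, 'cy': 207.41664622952507, 'eye': [0.05856929021549448, -0.781867419283866, 0.6190808243500513], 'attitude': [0.38698624681509763, -0.1570514677183382, -0.33426168093277087, 0.8448938453577932]}
top {'fx': 493.15482670302663, 'fy': 493.15482670302663, 'cx': 272.4555909866986, 'cy': 210.43135333025714, 'eye': [0.3570952159762286, -0.3070239363559569, 0.9188718123442196], 'attitude': [-0.05157229272132502, 0.055036414602943576, 0.7144001527987929, -0.695660630891371]}
```

View pics/top0.png

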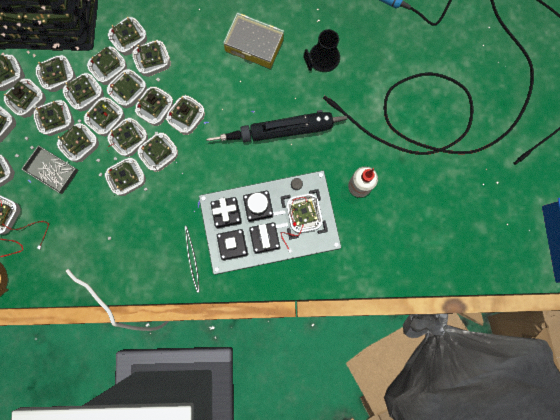

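View pics/scene0.png

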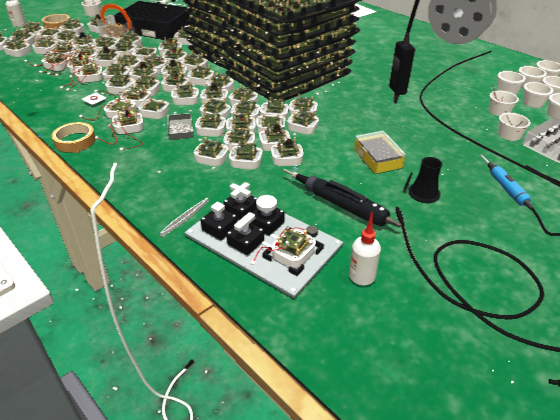

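Run:
```python
import cv2
a=cv2.imread("pics/top0.png")[160:300,170:390];cv2.imwrite("pics/topc.png",cv2.resize(a,(792,504),interpolation=2))
a=cv2.imread("pics/scene0.png")[170:300,155:355];cv2.imwrite("pics/scenec.png",cv2.resize(a,(800,520),interpolation=2))
```

```text
(no output)
```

View pics/topc.png

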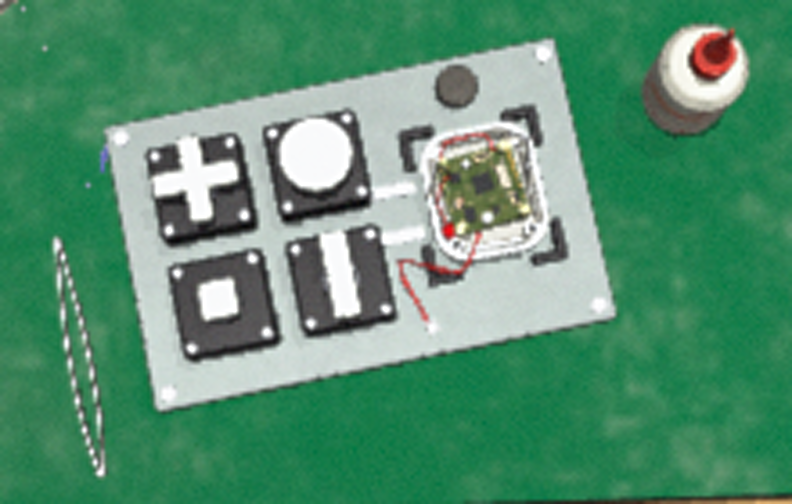

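View pics/scenec.png

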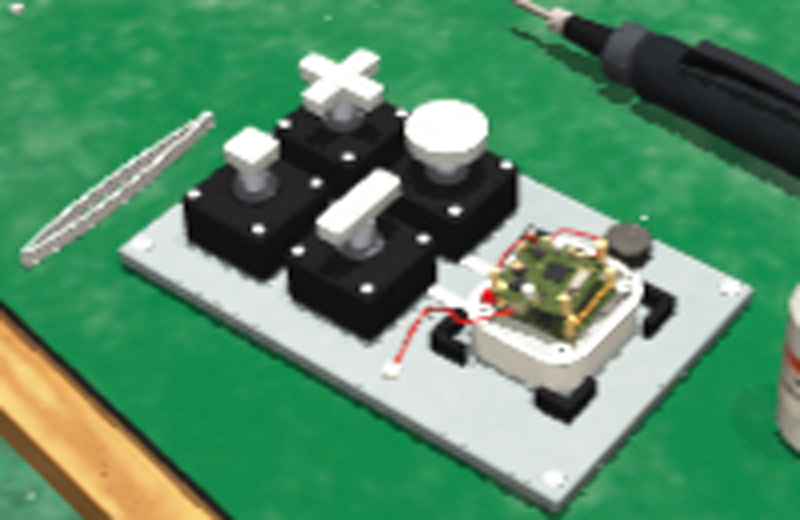

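The top view shows cross at crop (197,180), disc (316,156), square (218,299) and bar (340,275). The plate corners are (107,128), (553,40), (615,318) and (157,409). In the scene crop the bar is at about (358,205), the disc (446,130), the square (252,146) and the cross (340,79).

```bash
cat > h.py <<'E'
import json,numpy as np
from scipy.spatial.transform import Rotation as R
def cam(n): return json.load(open(n+".json"))
def ray(c,u,v,z):
    d=R.from_quat(c["attitude"]).apply([(u-c["cx"])/c["fx"],-(v-c["cy"])/c["fy"],-1]); e=np.array(c["eye"])
    return e+d*(z-e[2])/d[2]
def proj(c,p):
    q=R.from_quat(c["attitude"]).inv().apply(np.array(p)-c["eye"]); return c["cx"]+c["fx"]*q[0]/-q[2],c["cy"]-c["fy"]*q[1]/-q[2]
E
python3 - <<'E'
from h import *
np.set_printoptions(precision=4,suppress=True)
t,s=cam("top"),cam("scene")
K=dict(aux=(197,180,340,79),sup=(316,156,446,130),sig=(218,299,252,146),ear=(340,275,358,205))
for k,(a,b,c,d) in K.items():
    print(k,ray(t,(a+.5)/3.6-.5+170,(b+.5)/3.6-.5+160,.066),ray(s,(c+.5)/4-.5+155,(d+.5)/4-.5+170,.066))
P=[ray(t,(a+.5)/3.6-.5+170,(b+.5)/3.6-.5+160,.012) for a,b in((107,128),(553,40),(615,318),(157,409))]
P=np.array(P);print(P,P.mean(0))
x=(P[0]+P[1]-P[2]-P[3])/2; y=(P[0]+P[3]-P[1]-P[2])/2
print(np.linalg.norm(x),np.linalg.norm(y),np.degrees(np.arctan2(x[1],x[0])),np.degrees(np.arctan2(-y[0],y[1])))
yaw=(np.arctan2(x[1],x[0])+np.arctan2(-y[0],y[1]))/2
for n,a,b in(("aux",.03,.075),("sup",.03,.015),("sig",-.03,.075),("ear",-.03,.015)):
    print(n,P.mean(0)[:2]+R.from_euler('z',yaw).apply([a,b,0])[:2])
q=[0.56507086,0.42496519,-0.42580668,-0.56461331];print(R.from_quat(q).as_matrix())
E
```

```text
aux [ 0.4903 -0.2289  0.066 ] [ 0.4874 -0.2329  0.066 ]
sup [ 0.5006 -0.287   0.066 ] [ 0.4983 -0.2913  0.066 ]
sig [ 0.4322 -0.2383  0.066 ] [ 0.4302 -0.2426  0.066 ]
ear [ 0.4422 -0.2972  0.066 ] [ 0.439  -0.3023  0.066 ]
[[ 0.5273 -0.1776  0.012 ]
 [ 0.568  -0.411   0.012 ]
 [ 0.4218 -0.4365  0.012 ]
 [ 0.3819 -0.2023  0.012 ]] [ 0.4748 -0.3069  0.012 ]
0.14793396062717434 0.23727985497503398 9.766662122235969 9.775402502469731
aux [ 0.4916 -0.2279]
sup [ 0.5018 -0.287 ]
sig [ 0.4325 -0.238 ]
ear [ 0.4426 -0.2972]
[[ 0.2762 -0.0006 -0.9611]
 [ 0.9611 -0.0012  0.2762]
 [-0.0013 -1.      0.0002]]
```

Emit:
drive_tool([
  {"dp": [-0.035, 0, -0.033], "angular": [0, 0, 0], "fingers": 0},
  {"dp": [-0.035, 0, -0.033], "angular": [0, 0, 0], "fingers": 0},
  {"dp": [-0.035, 0, -0.033], "angular": [0, 0, 0], "fingers": 0},
  {"dp": [-0.035, 0, -0.033], "angular": [0, 0, 0], "fingers": 0},
  {"dp": [-0.035, 0, -0.033], "angular": [0, 0, 0], "fingers": 0},
])

```text
t: 0.72
tool_pos: [0.2633, 0.3106, 0.2286]
eef_rot: [0.564, 0.426, -0.429, -0.563]
ft_force: [0.8, 0.3, 0.2]
width: 0.0003
```

Emit:
drive_tool([
  {"dp": [-0.044, 0, -0.028], "angular": [0, 0.18, 0], "fingers": 0},
  {"dp": [-0.038, 0, -0.035], "angular": [0, 0.18, 0], "fingers": 0},
  {"dp": [-0.032, 0, -0.042], "angular": [0, 0.18, 0], "fingers": 0},
  {"dp": [-0.023, 0, -0.047], "angular": [0, 0.18, 0], "fingers": 0},
  {"dp": [-0.015, 0, -0.05], "angular": [0, 0.18, 0], "fingers": 0},
])

```text
t: 1.35
tool_pos: [0.3366, 0.052, 0.229]
eef_rot: [0.696, 0.13, -0.131, -0.694]
ft_force: [1.4, -0.0, -0.1]
width: 0.0
```

```bash
cat >> h.py <<'E'
def to(tgt):
    from plant import state
    s=state(); M=R.from_quat(s["eef_rot"]); x=M.as_matrix()
    print(s["t"],s["tool_pos"].round(4),"psi",np.degrees(np.arctan2(x[1,0],x[0,0])).round(2),"down err",x[:,1].round(4),"q",s["joint_positions"].round(2),"F",s["ft_force"].round(2))
    print("dp",M.inv().apply(np.array(tgt)-s["tool_pos"]).round(4))
E
python3 -c "
from h import *
to([.4406,-.2998,.15])"
```

```text
1.35 [0.3366 0.052  0.229 ] psi 21.26 down err [-0.0017 -0.0043 -1.    ] q [-0.09 -0.1  -0.39  1.29 -0.    1.11] F [ 1.4  -0.02 -0.06]
dp [-0.0304  0.0803 -0.3653]
```

Emit:
drive_tool([
  {"dp": [-0.005, 0.0, -0.05], "angular": [0, 0.1, 0], "fingers": 0},
  {"dp": [0.002, 0.0, -0.055], "angular": [0, 0.1, 0], "fingers": 0},
  {"dp": [0.01, 0.02, -0.055], "angular": [0, 0, 0], "fingers": 0},
  {"dp": [0.01, 0.02, -0.055], "angular": [0, 0, 0], "fingers": 0},
  {"dp": [0.01, 0.02, -0.055], "angular": [0, 0, 0], "fingers": 0},
])

```text
t: 1.98
tool_pos: [0.4235, -0.2171, 0.1699]
eef_rot: [0.707, 0.057, -0.055, -0.703]
ft_force: [0.8, 1.4, 0.1]
width: -0.0002
```

```bash
python3 -c "
from h import *
to([.4406,-.2998,.12])"
```

```text
1.975 [ 0.4235 -0.2171  0.1699] psi 9.13 down err [ 0.0026 -0.0056 -1.    ] q [-0.65  0.16 -0.27  1.14 -0.    0.76] F [0.76 1.4  0.06]
dp [ 0.0037  0.0504 -0.084 ]
```

Emit:
drive_tool([
  {"dp": [0.002, 0.0, -0.042], "angular": [0, 0, 0], "fingers": 0},
  {"dp": [0.002, 0.01, -0.042], "angular": [0, 0, 0], "fingers": 0},
  {"dp": [0, 0.035, 0], "angular": [0, 0, 0], "fingers": 0},
  {"dp": [0, 0.02, 0], "angular": [0, 0, 0], "fingers": 0},
  {"dp": [0, 0, 0], "angular": [0, 0, 0], "fingers": 0},
])

```text
t: 2.6
tool_pos: [0.4401, -0.3064, 0.0991]
eef_rot: [0.705, 0.054, -0.055, -0.705]
ft_force: [-0.0, -0.6, 0.7]
width: 0.0
```

```bash
python3 -c "
from h import *
from plant import *
import cv2
to([.4406,-.2998,.09])
a=get_image('top')['image'][160:300,170:390,::-1];cv2.imwrite('pics/t1.png',cv2.resize(a,(792,504),interpolation=2))
a=get_image('scene')['image'][130:300,155:355,::-1];cv2.imwrite('pics/s1.png',cv2.resize(a,(700,595),interpolation=2))
"
```

```text
2.6 [ 0.4401 -0.3064  0.0991] psi 8.8 down err [-0.0021 -0.0015 -1.    ] q [-0.76  0.31 -0.26  1.01 -0.    0.65] F [-0.   -0.63  0.74]
dp [0.0015 0.0091 0.0065]
```

View pics/t1.png

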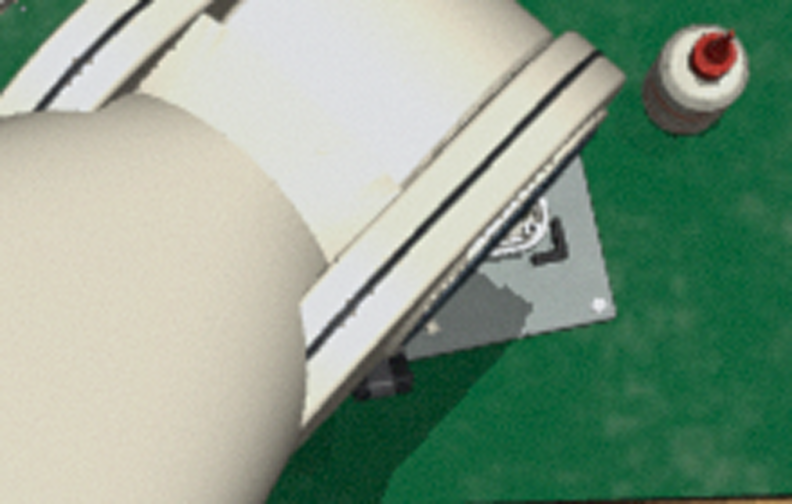

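View pics/s1.png

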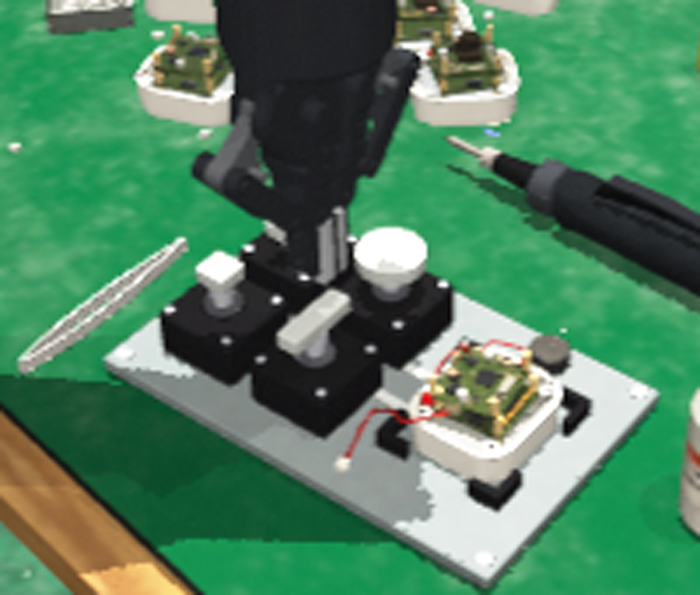

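```bash
python3 -c "
from h import *
s=cam('scene')
for p in([.4401,-.3064,.0991],[.4401,-.3064,.066],[.4406,-.2998,.066]):
  u,v=proj(s,p);print((u-155)*3.5,(v-130)*3.5)
u,v=proj(cam('top'),[.4401,-.3064,.066]);print((u-170)*3.6,(v-160)*3.6)
"
python3 - <<'E'
import cv2
a=cv2.imread("pics/s1.png")[200:440,150:450];cv2.imwrite("pics/s1c.png",cv2.resize(a,(750,600),interpolation=2))
E
```

```text
316.82751848881287 268.1123368110086
319.34689480528584 321.3309934682233
311.0976919036102 313.99785488794845
357.8229137788716 277.5108861922047
```

View pics/s1c.png

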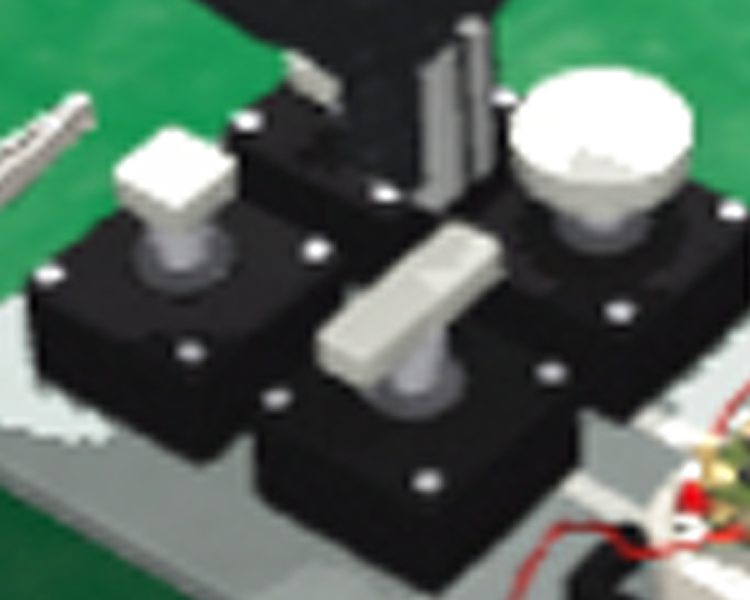

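Emit:
drive_tool([
  {"dp": [0.001, 0.01, 0.006], "angular": [0, 0, 0], "fingers": 0},
  {"dp": [0, 0.012, 0], "angular": [0, 0, 0], "fingers": 0},
  {"dp": [0, 0.005, 0], "angular": [0, 0, 0], "fingers": 0},
  {"dp": [0, 0.003, 0], "angular": [0, 0, 0], "fingers": 0},
  {"dp": [0, 0.003, 0], "angular": [0, 0, 0], "fingers": 0},
])

```text
t: 3.32
tool_pos: [0.442, -0.3005, 0.0679]
eef_rot: [0.707, 0.056, -0.054, -0.703]
ft_force: [0.1, 0.0, -0.1]
width: -0.0002
```

Emit:
drive_tool([
  {"dp": [0, 0.003, 0], "angular": [0, 0, 0], "fingers": 0},
  {"dp": [0, 0.002, 0], "angular": [0, 0, 0], "fingers": 0},
])

```text
t: 3.58
tool_pos: [0.4421, -0.3006, 0.0629]
eef_rot: [0.707, 0.056, -0.054, -0.703]
ft_force: [-1.7, 1.3, 3.1]
width: 0.0001
```

Emit:
drive_tool([
  {"dp": [0, 0.003, 0], "angular": [0, 0, 0], "fingers": 0},
  {"dp": [0, 0.003, 0], "angular": [0, 0, 0], "fingers": 0},
  {"dp": [0, 0.002, 0], "angular": [0, 0, 0], "fingers": 0},
  {"dp": [0, 0.001, 0], "angular": [0, 0, 0], "fingers": 0},
])

```text
t: 4.08
tool_pos: [0.442, -0.3006, 0.0535]
eef_rot: [0.707, 0.056, -0.054, -0.703]
ft_force: [-0.8, 0.2, 0.6]
width: -0.0001
```

Emit:
drive_tool([
  {"dp": [0, 0.0015, 0], "angular": [0, 0, 0], "fingers": 0},
])

```text
t: 4.2
tool_pos: [0.4421, -0.3006, 0.0521]
eef_rot: [0.707, 0.056, -0.054, -0.703]
ft_force: [-2.1, 1.8, 6.1]
width: -0.0
```

Emit:
drive_tool([
  {"dp": [0, -0.01, 0], "angular": [0, 0, 0], "fingers": 0},
  {"dp": [0, -0.04, 0], "angular": [0, 0, 0], "fingers": 0},
  {"dp": [0, 0, 0], "angular": [0, 0, 0], "fingers": 0},
])

```text
t: 4.58
tool_pos: [0.4421, -0.3007, 0.1041]
eef_rot: [0.707, 0.056, -0.054, -0.703]
ft_force: [-0.5, -0.2, 0.1]
width: 0.0002
```

```bash
python3 -c "
from h import *
from plant import *
import cv2
to([.4997,-.2888,.09])
a=get_image('scene')['image'][130:300,155:355,::-1];cv2.imwrite('pics/s2.png',cv2.resize(a,(700,595),interpolation=2))
"
```

```text
4.575 [ 0.4421 -0.3007  0.1041] psi 8.88 down err [ 0.0033 -0.0066 -1.    ] q [-0.75  0.3  -0.26  1.01 -0.    0.66] F [-0.45 -0.21  0.12]
dp [0.0587 0.0142 0.0029]
```

View pics/s2.png

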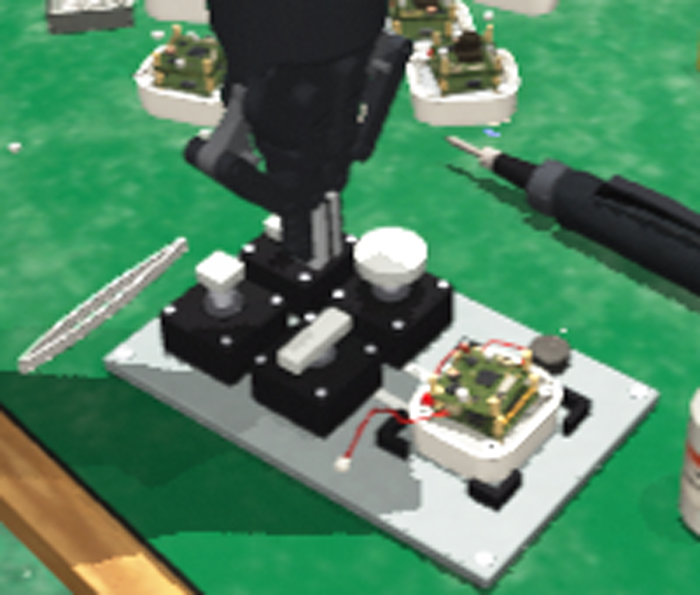

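The earth bar at (314,338) now sits right on its collar, so it is down, and the other keys are still up. Next is the supply key.

Emit:
drive_tool([
  {"dp": [0.03, 0, 0.002], "angular": [0, 0, 0], "fingers": 0},
  {"dp": [0.028, 0, 0.001], "angular": [0, 0, 0], "fingers": 0},
  {"dp": [0, 0.0, 0], "angular": [0, 0, 0], "fingers": 0},
  {"dp": [0, 0.02, 0], "angular": [0, 0, 0], "fingers": 0},
  {"dp": [0, 0.01, 0], "angular": [0, 0, 0], "fingers": 0},
])

```text
t: 5.25
tool_pos: [0.4975, -0.2875, 0.0696]
eef_rot: [0.706, 0.054, -0.055, -0.704]
ft_force: [0.5, -0.7, -0.5]
width: 0.0
```

Emit:
drive_tool([
  {"dp": [0.001, 0.003, 0], "angular": [0, 0, 0], "fingers": 0},
  {"dp": [0, 0.003, 0], "angular": [0, 0, 0], "fingers": 0},
  {"dp": [0, 0.002, 0], "angular": [0, 0, 0], "fingers": 0},
])

```text
t: 5.62
tool_pos: [0.4977, -0.2873, 0.0615]
eef_rot: [0.706, 0.053, -0.055, -0.704]
ft_force: [0.1, 2.0, 2.8]
width: 0.0002
```

Emit:
drive_tool([
  {"dp": [0, 0.003, 0], "angular": [0, 0, 0], "fingers": 0},
  {"dp": [0, 0.003, 0], "angular": [0, 0, 0], "fingers": 0},
])

```text
t: 5.88
tool_pos: [0.4977, -0.2873, 0.0559]
eef_rot: [0.706, 0.054, -0.055, -0.704]
ft_force: [-0.8, 1.7, 1.8]
width: -0.0003
```

Emit:
drive_tool([
  {"dp": [0, 0.002, 0], "angular": [0, 0, 0], "fingers": 0},
  {"dp": [0, 0.0018, 0], "angular": [0, 0, 0], "fingers": 0},
])

```text
t: 6.12
tool_pos: [0.4978, -0.2873, 0.052]
eef_rot: [0.706, 0.054, -0.055, -0.704]
ft_force: [-1.6, 1.5, 7.3]
width: -0.0
```

Emit:
drive_tool([
  {"dp": [0, -0.01, 0], "angular": [0, 0, 0], "fingers": 0},
  {"dp": [0, -0.04, 0], "angular": [0, 0, 0], "fingers": 0},
  {"dp": [0, 0, 0], "angular": [0, 0, 0], "fingers": 0},
])

```text
t: 6.5
tool_pos: [0.4979, -0.2877, 0.1039]
eef_rot: [0.706, 0.054, -0.055, -0.704]
ft_force: [0.0, 0.6, -0.2]
width: -0.0003
```

```bash
python3 -c "
from h import *
from plant import *
import cv2
to([.4315,-.240,.09])
a=get_image('scene')['image'][130:300,155:355,::-1];cv2.imwrite('pics/s3.png',cv2.resize(a,(700,595),interpolation=2))
"
```

```text
6.5 [ 0.4979 -0.2877  0.1039] psi 8.79 down err [-0.0017 -0.0035 -1.    ] q [-0.67  0.37 -0.16  1.05 -0.    0.75] F [ 0.05  0.62 -0.23]
dp [-0.0583  0.0139  0.0574]
```

View pics/s3.png

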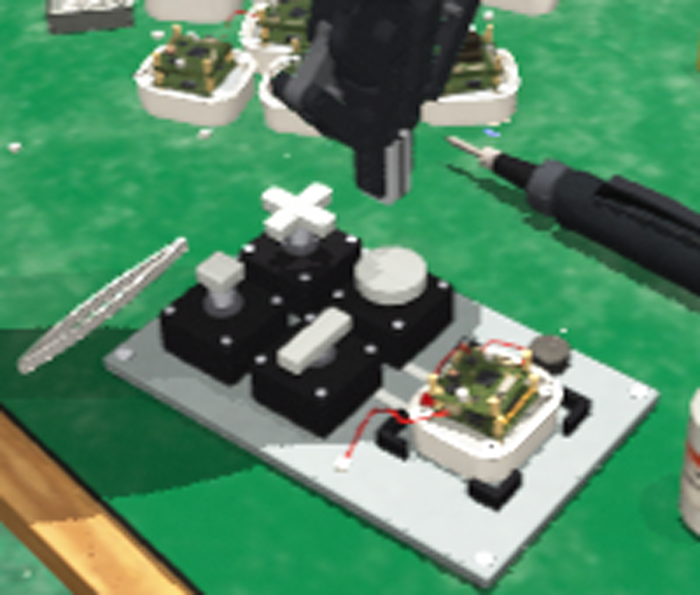

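The supply disc at (391,275) is down too, and the cross and square are still up. Next is the signal key.

Emit:
drive_tool([
  {"dp": [0, 0, 0.028], "angular": [0, 0, 0], "fingers": 0},
  {"dp": [-0.029, 0, 0.027], "angular": [0, 0, 0], "fingers": 0},
  {"dp": [-0.028, 0.0, 0], "angular": [0, 0, 0], "fingers": 0},
  {"dp": [0, 0, 0], "angular": [0, 0, 0], "fingers": 0},
])

```text
t: 7.05
tool_pos: [0.4296, -0.2394, 0.0995]
eef_rot: [-0.705, -0.052, 0.057, 0.705]
ft_force: [0.7, 0.5, 0.9]
width: 0.0002
```

```bash
python3 -c "
from h import *
to([.4315,-.240,.066])
"
```

```text
7.05 [ 0.4296 -0.2394  0.0995] psi 8.78 down err [-7.4e-03  3.0e-04 -1.0e+00] q [-0.68  0.24 -0.35  0.98 -0.    0.74] F [0.69 0.53 0.86]
dp [ 0.002   0.0335 -0.001 ]
```

Emit:
drive_tool([
  {"dp": [0.002, 0.015, 0], "angular": [0, 0, 0], "fingers": 0},
  {"dp": [0, 0.01, 0], "angular": [0, 0, 0], "fingers": 0},
  {"dp": [0, 0.004, 0], "angular": [0, 0, 0], "fingers": 0},
  {"dp": [0, 0.003, 0], "angular": [0, 0, 0], "fingers": 0},
  {"dp": [0, 0.003, 0], "angular": [0, 0, 0], "fingers": 0},
])

```text
t: 7.68
tool_pos: [0.4327, -0.2393, 0.0607]
eef_rot: [-0.704, -0.051, 0.057, 0.706]
ft_force: [-1.7, 0.8, 3.7]
width: -0.0001
```

Emit:
drive_tool([
  {"dp": [0, 0.003, 0], "angular": [0, 0, 0], "fingers": 0},
])

```text
t: 7.8
tool_pos: [0.4327, -0.2392, 0.0576]
eef_rot: [-0.704, -0.051, 0.057, 0.706]
ft_force: [-1.6, 0.7, 2.9]
width: -0.0
```

Emit:
drive_tool([
  {"dp": [0, 0.003, 0], "angular": [0, 0, 0], "fingers": 0},
  {"dp": [0, 0.0025, 0], "angular": [0, 0, 0], "fingers": 0},
])

```text
t: 8.05
tool_pos: [0.4327, -0.2393, 0.0521]
eef_rot: [-0.704, -0.051, 0.057, 0.706]
ft_force: [-1.9, 0.4, 6.9]
width: -0.0002
```

Force reads 6.9 N, so the key is at its stop. Draw clear and check from above too.

Emit:
drive_tool([
  {"dp": [0, 0, 0], "angular": [0, 0, 0], "fingers": 0},
  {"dp": [0, -0.02, 0], "angular": [0, 0, 0], "fingers": 0},
  {"dp": [0, -0.05, 0], "angular": [0, 0, 0], "fingers": 0},
  {"dp": [0, -0.05, 0.02], "angular": [0, 0, 0], "fingers": 0},
  {"dp": [0, -0.02, 0.05], "angular": [0, 0, 0], "fingers": 0},
])

```text
t: 8.68
tool_pos: [0.4235, -0.1709, 0.1942]
eef_rot: [-0.704, -0.05, 0.056, 0.706]
ft_force: [1.2, 0.1, -0.1]
width: -0.0002
```

Emit:
drive_tool([
  {"dp": [0, 0, 0.055], "angular": [0, 0, 0], "fingers": 0},
  {"dp": [0, 0, 0.055], "angular": [0, 0, 0], "fingers": 0},
  {"dp": [0, 0, 0.05], "angular": [0, 0, 0], "fingers": 0},
  {"dp": [0, 0, 0], "angular": [0, 0, 0], "fingers": 0},
  {"dp": [0, 0, 0], "angular": [0, 0, 0], "fingers": 0},
])

```text
t: 9.3
tool_pos: [0.3998, -0.0069, 0.197]
eef_rot: [-0.705, -0.053, 0.054, 0.706]
ft_force: [-0.0, -0.2, 0.0]
width: 0.0
```

```bash
python3 -c "
from h import *
from plant import *
import cv2
to([.4315,-.240,.09])
a=get_image('scene')['image'][130:300,155:355,::-1];cv2.imwrite('pics/s4.png',cv2.resize(a,(700,595),interpolation=2))
a=get_image('top')['image'][160:300,170:390,::-1];cv2.imwrite('pics/t4.png',cv2.resize(a,(792,504),interpolation=2))
"
```

```text
9.3 [ 0.3998 -0.0069  0.197 ] psi 8.72 down err [-0.002   0.0014 -1.    ] q [-0.23  0.02 -0.36  1.2   0.    1.19] F [-0.   -0.2   0.02]
dp [-0.0038  0.1066 -0.2354]
```

View pics/s4.png

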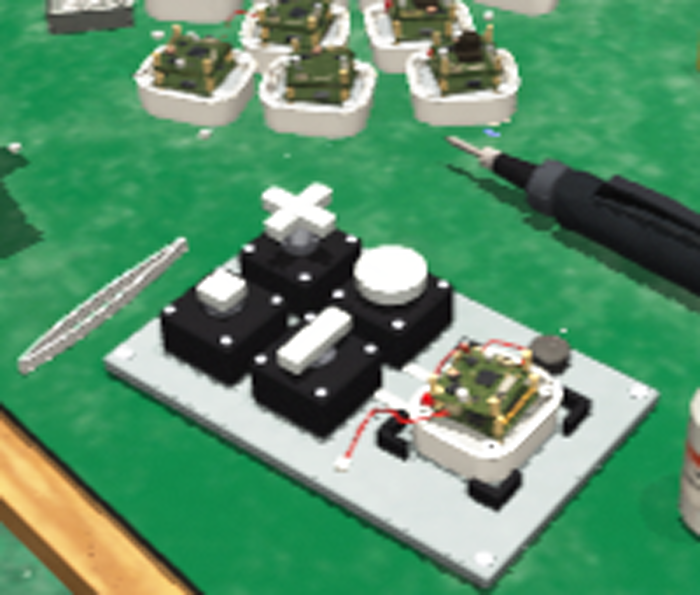

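View pics/t4.png

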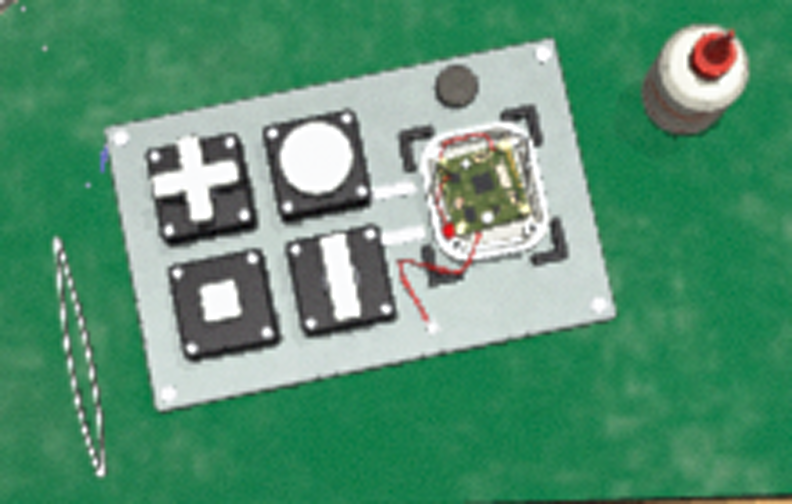

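The square (221,290), bar (314,340) and disc (391,275) are down, and the cross (298,210) is up. The loose things are at the same pixels as at the start, and the arm is clear.

```bash
python3 -c "
from plant import *
print(finish_job())"
```

```text
the job is handed in; nothing more can be done
None
```

I pressed the earth, supply and signal keys in that order with the shut fingertips. Each went down to its stop, where the wrist read 6–7 N. I then drew the arm clear and handed the job in at about 9.4 s; no verdict is reported.

- **Keys:** in the last pictures the bar, disc and square sit low on their collars and the cross is still up. The bar and disc were also checked as down before the next key was started.
- **Loose things:** the camera back, lens cap, tweezers and bottle look unmoved from the start pictures. I compared these by eye.
- **Arm:** it stands about 0.2 m above the bench, away from the fixture, with close to zero force on the tool.
- **Disagreement:** the two cameras gave key positions about 5 mm apart, so I aimed midway between them. The fingertips still landed on each cap.

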